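# Load a bead block into the sprung drilling cradle

### The arm

A 6-joint arm with a two-finger parallel gripper is mounted at the origin on the work surface. World frame = base frame: x ahead of the robot, y to its left, z up, the work surface at z = 0. Lengths are in m, angles in rad, forces in N, time in s.
With the tool pointing down it reaches from about 0.275 to 0.725 m from the base axis. Payload 15.9 kg.
Tool frame: the origin (TCP) lies midway between the tips of the shut fingers; the grasp point (between the pads) lies 19 mm behind it; z points along the fingers, y is the line along which they close (so a half turn about z gives the same grasp; the last joint's range is limited). The gripper opens to 85 mm and grips with 20 to 120 N. Pads are 22 mm wide; open, the fingers measure 114 mm over their backs; the gripper's body (76 mm by 85 mm) begins 54 mm behind the grasp point. The pads swing forward as they close: fully open they stand 13 mm farther back than shut.
Start: joints at [-1.17, 0.213, -0.034, 1.323, 0, 1.571], TCP at [0.195, -0.46, 0.231] pointing down, gripper open.
Joint ranges: [-2.98, 2.98], [-0.74, 1.72], [-1.14, 1.35], [-2.1, 2.04], [-1.57, 1.44], [-3.14, 3.14]. Speed limits (rad/s): [1.89, 1.89, 2.39, 2.57, 3.14, 3.14].

### API

Orientations are given as a unit quaternion [w, x, y, z].
In Python, from rig import observe, eyes, manip gives the robot as it stands.
- The arm moves only by the tool play_rows, never from a script. Its argument "moves" is a list that holds one entry, the list of rows, each a list of 7 numbers: the shift along the world's x, y, z in mm, then the turn, a rotation vector about the world's x, y, z in rad, then the finger opening in mm, from 0 to 85.4. In form: [[[x, y, z, rx, ry, rz, grip], ...]]. A call has 1 to 20 rows; each row is the pose to reach, as a shift and turn from the pose commanded when the call began; what a row does not reach only later rows make up. A row lasts 1/12 s, in which the tool goes at most 41.7 mm and 7.16 degrees, less where a joint would pass 70% of its speed; a pose out of reach is approached as far as the arm can. A call with a gripper value outside its range is refused whole. The fingers move at their own pace and stop on an object; the grip force is fixed at half the most. Time passes only in rows, so rows that repeat a pose let the fingers close. It gives the time, the measured TCP pose, the force, the opening and the grip force at its end, in the units of the state.
- observe(): the state, without advancing time (a new reading comes with each control period).
- eyes.camera(name): name is "side" or "top"; returns a dict with "image" (400x640x3 uint8, blue, green, red), "range_z" (400x640 float32, m along the optical axis (not along the pixel's ray), 0 where there is no reading), "intrinsics" (3x3 intrinsics, pixels), "pose" (4x4, takes a point from camera to world coordinates). Camera axes: x right, y up, looking along -z (the intrinsics and any distortion apply to the point x, -y, -z); pixel columns grow to the right and rows downward; lengths in m; the calibration is good to about 2 mm. A picture is of the moment at which its call begins.
- manip.finish_job(): hands the job in; it is judged then, once.
The state is a dict: "time_s": time; "q": joint angles; "joint_vel": joint speeds; "joint_torque": joint torques, N m; "eef_pos": TCP position; "ee_rot": TCP orientation; "wrist_force": force on the tool from outside, world axes, zero at the start; "wrist_torque": the same for the moment, N m; "width": finger opening in m; "grasp_force": force on a finger pad.
Only numpy, scipy, OpenCV 4.12 (cv2) and the standard library are available. Lean on these libraries where they do the work, as an engineer would, in place of code of your own. Each camera call takes 0.05 s, during which the arm holds its last target. There are 200 camera calls.

### The job

Lift the top spacer plate off the stack and lay it squarely on the lone spacer plate that starts the spacer pile. Then load the wooden bead block that lay under it into the cradle: tuck one end, tilted, under the lip of the spring-loaded carriage, press the carriage back without ramming it, swing the other end down past the fixed stop and let the spring push the block home, flat on the bed, centred, and held under both lips. Set things down rather than dropping them, and leave the rest of the stack, the bowl, the jar and the scoop where they are.

Things in the scene. Friction and masses are not known exactly. Their poses are not given: they have to be found in the camera images.
- spacer: The spacer plate to move: flat grey plastic plate 100 (its x) x 56 (its y) x 8 mm thick, 55 g, lying loose on top of the stack (underside 44 mm above the table). Origin: centre of its underside; z up.
- pile_spacer: An identical grey plate 100 x 56 x 8 mm lying alone on the table: the start of the spacer pile. Origin: centre of its underside; x along its 100 mm side.
- block: The bead block to load: rigid wooden block 90 (its x) x 40 (its y) x 18 mm high, 60 g, with a row of pearls fixed in a groove in its top; both ends alike. Second in the stack, under the spacer (underside 26 mm above the table), roughly aligned with the plates. Origin: centre of its underside; z up.
- lower_spacer: A third grey plate 100 x 56 x 8 mm, in the stack under the block (underside 18 mm above the table). It stays. Origin: centre of its underside.
- lower_block: A second wooden block, 90 x 40 x 18 mm, at the bottom of the stack. It stays. Origin: centre of its underside.
- cradle: Sprung metal cradle fixed to the table. Origin: underside of its base, below the centre of the block's place; z up; x runs from the sprung carriage (-x end, nearer the robot) to the fixed stop. Bed flat, 80 mm wide, top at z = 12 mm, no side walls. Spring housing at x -87 to -100 mm, 26 mm above the bed. Loaded, the block's origin is at x 0, y 0, z 12 mm, its x along the cradle's x.
- stop_lip (a point): Middle of the lip edge of the cradle's fixed stop, at cradle x = +40 mm, 26 mm above the bed. The stop is 44 mm wide; its upright face is at x = +45 mm, so the lip overhangs 5 mm; lip underside 23.5 mm, top 28.5 mm above the bed. With the block's other end under the carriage lip, this end swings down past this lip only if the carriage is 12 to 16 mm back.
- carriage_face (a point): Middle of the sprung carriage's upright face, 12.5 mm above the bed; moves with it; at cradle x = -40 mm at rest (85 mm from the stop's face). Carriage 44 mm wide, its lip overhangs 10 mm towards the stop, lip underside 25 mm, top 29.5 mm above the bed. Even fully open the lips are 88 mm apart: the block enters tilted about 22 degrees, carriage end low.
- carriage (a joint): Travel of the sprung carriage towards the cradle's -x, in m: 0 at rest, about 0.005 with the block loaded, 0.018 at its hard end stop. The spring gives about 3.6 N at 0, 6.6 N at 0.005, 12 N at 0.014 and 14.4 N at 0.018, and returns the carriage when it is let go.
- bead_bowl: Bystander: clear bowl of blue beads, 84 mm across, 45 mm high. Origin: centre of its underside.
- jar: Bystander: glass jar with a steel lid, 56 mm across, 70 mm high. Origin: centre of its underside.
- scoop: Bystander: metal scoop like a spoon, 140 mm long, lying on the table. Origin: middle of its length, near the table.
Mind the look-alikes: they are no part of the job. Leave any red look-alike of the spacer alone. Several things have the shape of the cradle; the one meant has the colours described above.

How it is judged:
On the way, in this order (a step that is already met when the one before it is completed fails the run):
1. the spacer lies squarely on the pile plate, let go (x of spacer in the frame of pile_spacer between -0.012 and 0.012 m and y of spacer in the frame of pile_spacer between -0.012 and 0.012 m and z of spacer in the frame of pile_spacer between 0.0065 and 0.0095 m and angle between the x axis of spacer and the x axis of pile_spacer, either way round below 0.15 rad and contact force between the fingers and spacer below 0.05 N), for 0.2 s.
2. the block presses the sprung carriage back by more than 10 mm (value of joint carriage above 0.01 m and contact force between block and cradle above 2 N), for 0.1 s.
At the end, for the whole second after the job is handed in: Block in the cradle within 3.5 mm along, 8 mm across, 2.5 mm in height, 0.1 rad in line, 0.06 rad flat; carriage travel 2.5 to 8 mm. Spacer flat on the pile plate within 12 mm each way and 0.15 rad. Lower spacer and lower block within 15 mm of their starts; nothing moving (x of block in the frame of cradle between -0.0035 and 0.0035 m and y of block in the frame of cradle between -0.008 and 0.008 m and z of block in the frame of cradle between 0.0095 and 0.0145 m and angle between the x axis of block and the x axis of cradle, either way round below 0.1 rad and angle between the z axis of block and the z axis of cradle, either way round below 0.06 rad and value of joint carriage between 0.0025 and 0.008 m and x of spacer in the frame of pile_spacer between -0.012 and 0.012 m and y of spacer in the frame of pile_spacer between -0.012 and 0.012 m and z of spacer in the frame of pile_spacer between 0.0065 and 0.0095 m and angle between the x axis of spacer and the x axis of pile_spacer, either way round below 0.15 rad and distance of each of lower_spacer, lower_block from where it was at the start of the episode below 0.015 m and linear speed of each of block, spacer below 0.02 m/s); the robot touches nothing.
It fails at once if the cradle is pressed harder than 60 N (carriage rammed, block or hand forced on it) (contact force between cradle and anything else above 60 N).
It fails at once if the spacer or the block is dropped (falling free faster than 0.4 m/s) ((contact force between spacer and anything else below 0.01 N and linear speed of spacer above 0.4 m/s) or (contact force between block and anything else below 0.01 N and linear speed of block above 0.4 m/s)).
It fails at once if a bystander is moved by more than 25 mm (distance of any of bead_bowl, jar, scoop from where it was at the start of the episode above 0.025 m).
It also fails if it takes over 72 s, if anything falls off the work surface, if the arm or the gripper's body presses on something with over 40 N, if the wrist force passes 120 N, or if a joint passes its speed limit or range.

## Working session

There is one attempt and no reset: what is moved stays moved. The work goes in short steps, Python scripts to look and compute and a tool call to move; the robot and the scene stay as the last step left them, time stands still between calls to the robot, and variables do not carry over. Pictures are saved under pics/ and viewed, at most 12 in all, crops included, and the job is handed in when it is done.

Besides the shell and the picture viewer there is one more tool, called after "Request:" as name(argument=value, ...), one argument or row to a line, values as JSON. play_rows: Moves the arm, as the interface text tells. Its arguments: {"type":"object","properties":{"moves":{"type":"array"}},"required":["moves"]}

```bash
mkdir -p pics; ls
cat > h.py <<'E'
import numpy as np, cv2
from rig import observe, eyes, manip
def cloud(c):
    K=c["intrinsics"];Z=c["range_z"];v,u=np.mgrid[:400,:640]
    P=np.stack([(u-K[0,2])/K[0,0]*Z,-(v-K[1,2])/K[1,1]*Z,-Z],-1)
    return P@c["pose"][:3,:3].T+c["pose"][:3,3]
E
python3 - <<'E'
from h import *
print(observe())
for n in("top","side"):
    c=eyes.camera(n);cv2.imwrite(f"pics/{n}0.png",c["image"]);np.savez(f"{n}0.npz",**c)
    print(n,c["intrinsics"],c["pose"])
E
```

```text
pics
{'time_s': 0.0, 'q': array([-1.16999491e+00,  2.13372957e-01, -3.50843386e-02,  1.32347848e+00,
        3.33753741e-05,  1.57080265e+00]), 'joint_vel': array([-0.00097271,  0.00123869,  0.00059237,  0.00075745, -0.0004654 ,
       -0.0020593 ]), 'joint_torque': array([-5.74946782e-03, -6.86139178e+01,  4.87132287e+01,  1.71367556e-02,
       -3.65170708e-04, -1.64176828e-05]), 'eef_pos': array([ 0.19495357, -0.46005323,  0.23079774]), 'ee_rot': array([-5.61646061e-04,  9.79987363e-01,  1.99058894e-01, -9.70589758e-05]), 'wrist_force': array([-1.31068117, -0.55577127, -0.24726999]), 'wrist_torque': array([ 0.04086806, -0.00782454, -0.03026952]), 'grasp_force': 0.0, 'width': 0.08539795974344733}
top [[504.77373978   0.         315.14499453]
 [  0.         504.77373978 202.49437002]
 [  0.           0.           1.        ]] [[-0.02802722  0.98116875 -0.19110826  0.34268774]
 [-0.99958894 -0.02635556  0.01128387  0.00330981]
 [ 0.00603462  0.19134596  0.9815041   1.41362437]
 [ 0.          0.          0.          1.        ]]
side [[404.71680081   0.         318.87449903]
 [  0.         404.71680081 198.32320452]
 [  0.           0.           1.        ]] [[ 0.97873861  0.1094062  -0.17349642  0.43312277]
 [-0.20426935  0.59648604 -0.77619484 -0.77422534]
 [ 0.01856766  0.79513187  0.60615225  0.65827338]
 [ 0.          0.          0.          1.        ]]
```

View pics/top0.png

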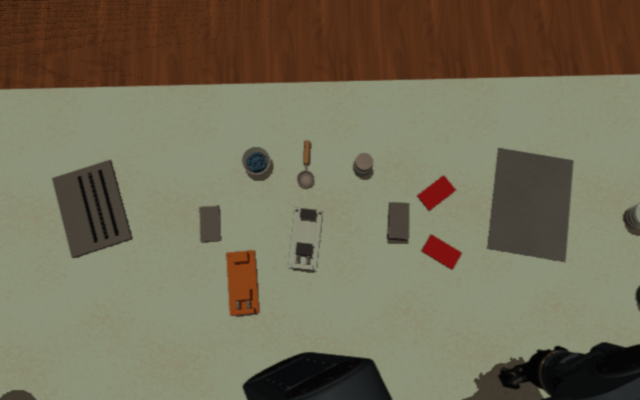

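View pics/side0.png

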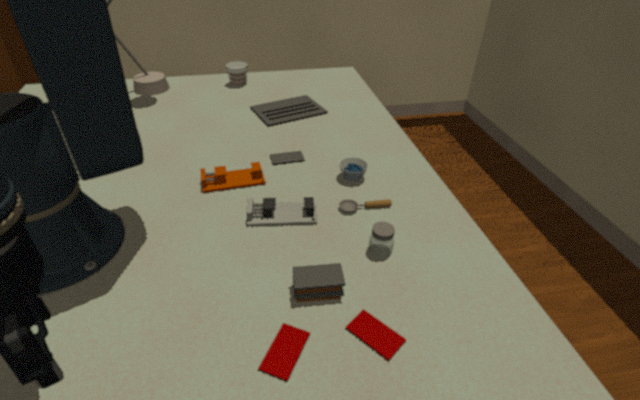

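Top view: the grey stack is at (398,222) and a lone grey plate, the pile spacer, is at (210,224). There are two cradles: metal and white at (306,240), orange at (242,283). The metal one fits the description. The red plates at (437,193) and (441,252) are look-alikes. I'll confirm in a crop and measure.

Run:
```python
from h import *
c=dict(np.load("top0.npz"));P=cloud(c);im=c["image"]
cv2.imwrite("pics/crop1.png",cv2.resize(im[190:290,190:420],None,fx=3.47,fy=3.47,interpolation=cv2.INTER_CUBIC))
def seg(name,box,zlo,zhi,extra=None):
    u0,v0,u1,v1=box;Q=P[v0:v1,u0:u1].reshape(-1,3);m=(Q[:,2]>zlo)&(Q[:,2]<zhi)
    Q=Q[m]
    r=cv2.minAreaRect((Q[:,:2]*1000).astype(np.float32));print(name,m.sum(),"rect",r,"mean",Q.mean(0)*1000,"zmed",np.median(Q[:,2])*1000)
print("table z",np.median(P[250:280,340:380,2]), np.median(P[250:280,190:220,2]))
seg("stack",(380,190,420,255),.047,.06)
seg("pile",(190,195,230,255),.004,.02)
seg("cradle base",(280,195,335,285),.004,.06)
seg("cradle high",(280,195,335,285),.028,.06)
for n,v in (("top",im),):
    hsv=cv2.cvtColor(im,cv2.COLOR_BGR2HSV)
for v in range(204,276,2):
    print(v,[int(round(1000*P[v,u,2])) for u in range(286,328,3)])
for a in ((398,222),(210,224),(306,213),(304,249)):print(a,P[a[1],a[0]]*1000)
```

```text
table z -0.001257686064311092 -0.0009423400273601557
stack 686 rect ((553.2116088867188, -240.30062866210938), (56.1096305847168, 100.30726623535156), 86.31861114501953) mean [ 552.95989135 -239.82962449   51.18334517] zmed 50.99501054202793
pile 668 rect ((560.9705200195312, 286.21044921875), (170.29774475097656, 110.64468383789062), 0.7055774331092834) mean [562.72829114 283.93184865   7.54843903] zmed 7.193108953384986
cradle base 1889 rect ((513.6165771484375, 14.017444610595703), (149.0594024658203, 251.5160675048828), 89.15504455566406) mean [511.23928314  17.18683861  17.80483112] zmed 12.19518831631139
cradle high 477 rect ((511.690185546875, 17.561479568481445), (59.822601318359375, 165.06297302246094), 81.86820983886719) mean [500.87107093  19.33049895  38.6757316 ] zmed 39.192637516476395
204 [-1, -6, -3, 0, -3, -2, -5, 3, 0, 4, -1, -1, -2, 3]
206 [1, -4, 3, -5, -3, 4, 0, -2, -2, 0, -4, 6, 3, -2]
208 [-6, -2, -6, 18, 9, 36, 10, -2, -4, 0, 0, -1, -2, -1]
210 [-2, -2, 1, 10, 11, 34, 39, 37, 41, 40, 44, 12, 6, 3]
212 [3, -5, -4, 11, 14, 41, 42, 37, 38, 42, 40, 13, 11, 1]
214 
[... 1269 characters left out ...]
3, 6, 6, 28, 11, 7, -3, 3, -4]
260 [-3, 9, 1414, 12, 28, 7, 14, 26, 10, 16, 11, -2, 1, 3]
262 [2, 14, 13, 9, 21, 11, 7, 27, 13, 14, 9, 1, -2, -5]
264 [-3, 13, 38, 37, 40, 36, 38, 28, 14, 16, 15, 1, -10, 2]
266 [2, 15, 36, 34, 34, 36, 34, 38, 36, 34, 8, -3, -2, -5]
268 [-6, 7, 10, 17, 34, 34, 36, 32, 40, 8, 11, -4, 0, -5]
270 [4, -2, -6, -2, -1, -4, -1, 2, 10, 12, 11, -2, 5, -5]
272 [3, 3, 0, -1, -2, -4, 1, -2, 3, -1, -1, -5, -1, 1]
274 [0, -2, 0, 1, -2, -1, 2, 3, 0, -1, 0, -6, -2, -7]
(398, 222) [ 547.67498219 -237.19685424   50.78599718]
(210, 224) [562.30719366 283.67254253  10.90430515]
(306, 213) [581.36388393  13.59075481  39.53254325]
(304, 249) [482.23842558  21.50850472  37.44998007]
```

View pics/crop1.png

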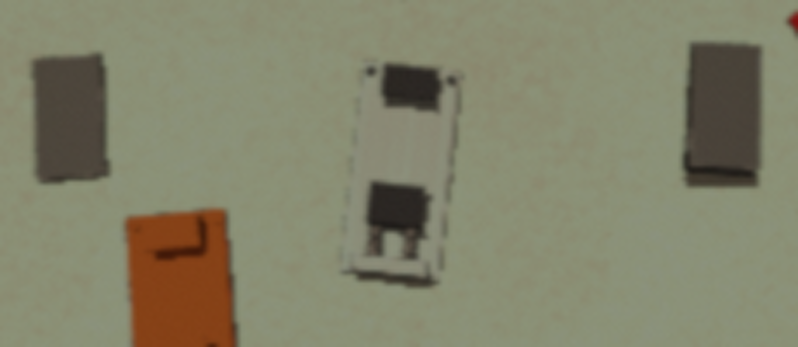

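The crop confirms it: the bright metal cradle (dark carriage and stop, springs on the near side) at top-image (304,240), the stack plate at (398,220) and the lone grey plate at (210,224). Next I'll refine the poses by intersecting pixel rays with the known heights.

```bash
cat >> h.py <<'E'
def ray(c,uv,z):
    K=c["intrinsics"];uv=np.atleast_2d(uv).astype(float)
    d=np.c_[(uv[:,0]-K[0,2])/K[0,0],-(uv[:,1]-K[1,2])/K[1,1],-np.ones(len(uv))]@c["pose"][:3,:3].T
    o=c["pose"][:3,3];return (o+d*((z-o[2])/d[:,2])[:,None])*1000
def rect(c,mask,z,name=""):
    n,l,s,_=cv2.connectedComponentsWithStats(mask.astype(np.uint8));k=1+np.argmax(s[1:,4]);v,u=np.where(l==k)
    p=ray(c,np.c_[u,v],z)[:,:2];m=p.mean(0);w,V=np.linalg.eigh(np.cov((p-m).T));a=V[:,1]*np.sign(V[0,1])
    r=cv2.minAreaRect(p.astype(np.float32))
    print(name,len(u),"mean",m.round(1),"yaw",np.degrees(np.arctan2(a[1],a[0])).round(2),"size",np.sqrt(12*w[::-1]).round(1),"rect",np.round(r[0],1),np.round(r[1],1),round(r[2],2))
def box(c,m,b):
    o=np.zeros(m.shape,bool);u0,v0,u1,v1=b;o[v0:v1,u0:u1]=m[v0:v1,u0:u1];return o
E
python3 - <<'E'
from h import *
c=dict(np.load("top0.npz"));P=cloud(c);im=c["image"].astype(int);g=im[...,1]
for uv in ((398,215),(398,239),(210,224),(306,214),(304,249),(306,230),(360,240)):print(uv,im[uv[1],uv[0]])
dark=(g<100)
rect(c,box(c,dark,(192,195,228,255)),.008,"pile")
zs=cv2.medianBlur((P[...,2]).astype(np.float32),5)
rect(c,box(c,dark&(zs>.04),(380,190,420,255)),.052,"stack")
rect(c,box(c,dark&(zs>.03),(284,200,330,226)),.0405,"stop")
rect(c,box(c,dark&(zs>.03),(284,236,330,258)),.0415,"carr")
bri=(im[...,2]>im[...,1])&(g>120)
rect(c,box(c,cv2.medianBlur(zs,5)>.006,(284,200,330,278)),.012,"base")
for row in (222,228,234,240):
    print(row,[tuple(im[row,u]) for u in (288,290,292,294,296,316,318,320,322,324,326)])
E
```

```text
(398, 215) [57 66 74]
(398, 239) [28 33 35]
(210, 224) [60 71 77]
(306, 214) [35 39 43]
(304, 249) [35 39 43]
(306, 230) [118 138 138]
(360, 240) [117 144 138]
pile 731 mean [563.3 284.7] yaw 2.4 size [100.8  57.4] rect [563.4 284.4] [101.6  58.7] 2.92
stack 719 mean [ 552.2 -238.6] yaw -3.36 size [99.6 54.3] rect [ 552.9 -238.8] [52.3 99.9] 86.79
stop 136 mean [580.4   8.5] yaw 84.51 size [41.4 24.8] rect [579.7   8.1] [44.2 25.2] 88.45
carr 191 mean [482.4  22.1] yaw 85.26 size [42.6 32.8] rect [481.8  21.9] [43.6 35.2] 82.07
base 1724 mean [512.7  17.6] yaw -8.05 size [170.3  78.7] rect [513.9  17.5] [ 80.  171.5] 82.25
222 [(np.int64(115), np.int64(141), np.int64(138)), (np.int64(118), np.int64(144), np.int64(138)), (np.int64(111), np.int64(134), np.int64(130)), (np.int64(117), np.int64(137), np.int64(135)), (np.int64(116), np.int64(137), np.int64(138)), (np.int64(96), np.int64(112), np.int64(114)), (np.int64(120), np.int64(140), np.int64(139)), (np.int64(111), np.int64(129), np.int64(132)), (np.int64(96), np.int64(116), np.int64(116)), (np.int64(116), np.int64(142), np.int64(138
[... 913 characters left out ...]
64(97), np.int64(118), np.int64(117)), (np.int64(116), np.int64(143), np.int64(138)), (np.int64(116), np.int64(143), np.int64(139)), (np.int64(115), np.int64(142), np.int64(138))]
240 [(np.int64(115), np.int64(142), np.int64(139)), (np.int64(113), np.int64(137), np.int64(134)), (np.int64(119), np.int64(139), np.int64(137)), (np.int64(118), np.int64(138), np.int64(138)), (np.int64(118), np.int64(138), np.int64(138)), (np.int64(120), np.int64(141), np.int64(138)), (np.int64(115), np.int64(133), np.int64(133)), (np.int64(94), np.int64(114), np.int64(114)), (np.int64(117), np.int64(144), np.int64(138)), (np.int64(117), np.int64(144), np.int64(139)), (np.int64(117), np.int64(144), np.int64(138))]
```

Request:
play_rows(
  moves=[
    [[20, 10, 20, 0, 0, 0.12, 85], [40, 20, 40, 0, 0, 0.24, 85], [60, 40, 60, 0, 0, 0.36, 85], [80, 60, 60, 0, 0, 0.48, 85], [100, 70, 60, 0, 0, 0.6, 85], [130, 90, 60, 0, 0, 0.72, 85], [160, 110, 60, 0, 0, 0.84, 85], [190, 130, 60, 0, 0, 0.96, 85], [220, 150, 60, 0, 0, 1.08, 80], [250, 170, 60, 0, 0, 1.2, 76], [280, 190, 60, 0, 0, 1.32, 76], [310, 200, 60, 0, 0, 1.44, 76], [330, 210, 60, 0, 0, 1.56, 76], [350, 215, 40, 0, 0, 1.68, 76], [358, 220, 20, 0, 0, 1.8, 76], [358, 220, 0, 0, 0, 1.92, 76], [358, 220, 0, 0, 0, 2.04, 76], [358, 220, -20, 0, 0, 2.16, 76], [358, 220, -40, 0, 0, 2.28, 76], [358, 220, -60, 0, 0, 2.4, 76]],
  ],
)

```text
time_s: 1.77
eef_pos: [0.553, -0.2402, 0.1702]
ee_rot: [-0.0, 0.167, 0.986, 0.0]
wrist_force: [-0.8, 1.3, -0.3]
width: 0.0763
grasp_force: 0.0
```

Request:
play_rows(
  moves=[
    [[0, 1, -15, 0, 0, 0.1, 74], [0, 1, -35, 0, 0, 0.2, 74], [0, 1, -60, 0, 0, 0.276, 74], [0, 1, -85, 0, 0, 0.276, 74], [0, 1, -105, 0, 0, 0.276, 74], [0, 1, -120, 0, 0, 0.276, 74], [0, 1, -129, 0, 0, 0.276, 74], [0, 1, -134, 0, 0, 0.276, 74], [0, 1, -134, 0, 0, 0.276, 74], [0, 1, -134, 0, 0, 0.276, 68], [0, 1, -134, 0, 0, 0.276, 62], [0, 1, -134, 0, 0, 0.276, 58], [0, 1, -134, 0, 0, 0.276, 54], [0, 1, -134, 0, 0, 0.276, 50], [0, 1, -134, 0, 0, 0.276, 50], [0, 1, -134, 0, 0, 0.276, 50], [0, 1, -134, 0, 0, 0.276, 50], [0, 1, -134, 0, 0, 0.276, 50]],
  ],
)

```text
time_s: 3.27
eef_pos: [0.5537, -0.2396, 0.0386]
ee_rot: [0.001, 0.032, 0.999, -0.0]
wrist_force: [-3.0, 1.6, 9.7]
width: 0.0538
grasp_force: 61.4
```

Run:
```python
from h import *
s=observe();print(s["q"].round(3),s["eef_pos"],s["width"],s["grasp_force"],s["wrist_force"])
```

```text
[-0.408  0.522 -0.088  0.959  0.    -0.344] [ 0.55368391 -0.23962628  0.03864136] 0.053823171139363885 61.403045654296875 [-3.01204227  1.5581212   9.74637605]
```

Request:
play_rows(
  moves=[
    [[0, 0, 3, 0, 0, 0, 50], [0, 0, 8, 0, 0, 0, 50], [0, 0, 16, 0, 0, 0, 50], [0, 0, 30, 0, 0, 0, 50], [0, 0, 50, 0, 0, 0, 50], [0, 10, 70, 0, 0, 0, 50], [0, 30, 90, 0, 0, 0, 50], [0, 60, 100, 0, 0, 0, 50], [2, 95, 100, 0, 0, 0.01, 50], [3, 130, 100, 0, 0, 0.02, 50], [4, 165, 100, 0, 0, 0.03, 50], [5, 200, 100, 0, 0, 0.04, 50], [6, 235, 100, 0, 0, 0.05, 50], [7, 270, 100, 0, 0, 0.06, 50], [8, 305, 100, 0, 0, 0.07, 50], [9, 340, 100, 0, 0, 0.08, 50], [10, 375, 100, 0, 0, 0.09, 50], [10, 400, 100, 0, 0, 0.1, 50], [10, 415, 100, 0, 0, 0.105, 50], [10, 420, 100, 0, 0, 0.105, 50]],
  ],
)

```text
time_s: 4.93
eef_pos: [0.563, 0.1828, 0.1378]
ee_rot: [0.0, -0.021, 1.0, 0.0]
wrist_force: [0.8, -0.1, -0.8]
width: 0.0542
grasp_force: 63.5
```

Run:
```python
from h import *
s=observe();print(s["q"].round(3),s["eef_pos"],s["width"],s["grasp_force"],s["wrist_force"])
c=eyes.camera("top");cv2.imwrite("pics/top1.png",c["image"]);d=eyes.camera("side");cv2.imwrite("pics/side1.png",d["image"])
np.savez("top1.npz",**c);np.savez("side1.npz",**d)
a=cv2.resize(c["image"][180:300,190:430],None,fx=3.3,fy=3.3);b=cv2.resize(d["image"][100:320,200:420],(418,396))
P=cloud(c);u=P[210:250,388:412].reshape(-1,3);print(np.median(u[:,2]))
cv2.imwrite("pics/m1.png",a);cv2.imwrite("pics/m2.png",b)
```

```text
[0.314 0.433 0.034 1.171 0.    0.271] [0.56298707 0.18277605 0.13776638] 0.054212828742695146 63.48129630088806 [ 0.82081218 -0.145172   -0.84801723]
0.026857404954604314
```

View pics/m1.png

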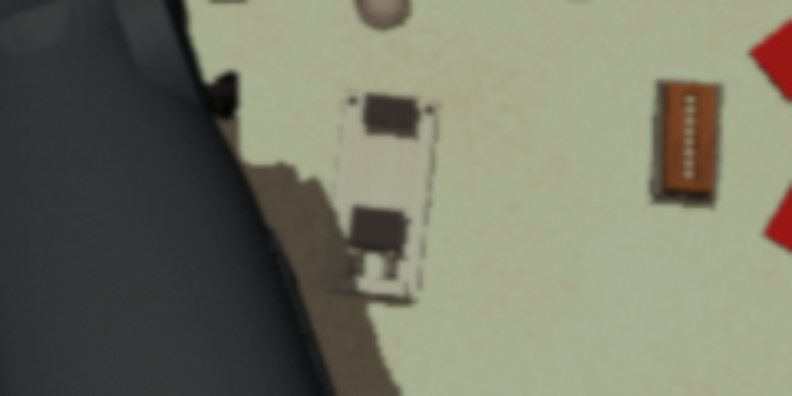

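The block with its pearls is now exposed at crop (690,137) on the stack, undisturbed, and the plate has left with the gripper. I'll check the held plate in the side view and measure the block.

Run:
```python
from h import *
c=dict(np.load("top1.npz"));im=c["image"].astype(int)
m=(im[...,2]-im[...,0]>35)&(im[...,1]>25)
rect(c,box(c,m,(382,195,414,245)),.044,"block")
d=im[...,1]<100
rect(c,box(c,d,(382,195,414,250)),.026,"lower")
print(im[222,393],im[222,399],im[222,405])
s=dict(np.load("side1.npz"));cv2.imwrite("pics/m3.png",cv2.resize(s["image"][60:260,180:400],(660,600),interpolation=cv2.INTER_CUBIC))
```

```text
block 523 mean [ 551.3 -240.1] yaw -4.46 size [91.3 43.6] rect [ 551.7 -240.1] [41.5 90.1] 86.75
lower 670 mean [ 548.5 -239.4] yaw -6.11 size [103.  55.] rect [ 549.1 -239.8] [ 54.4 102.5] 83.99
[ 31  62 112] [ 84 111 131] [ 37  62 106]
```

View pics/m3.png

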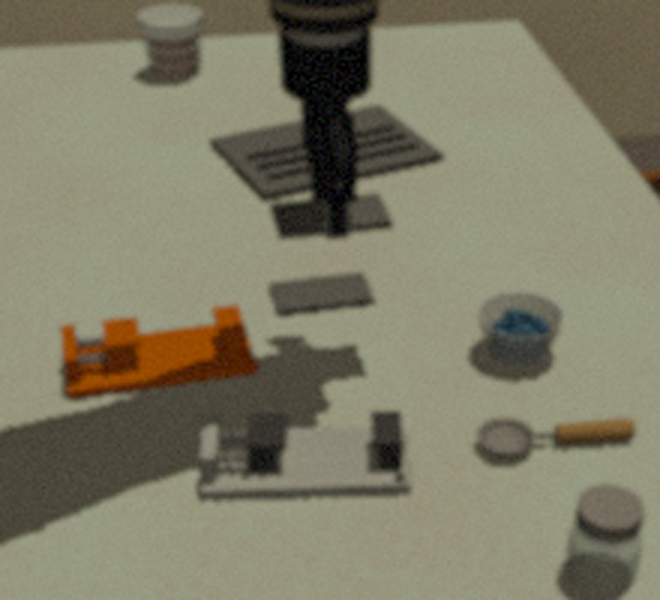

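Run:
```python
from h import *
s=dict(np.load("side1.npz"))
f=lambda p,z:print(p,ray(s,[(180+p[0]/3,60+p[1]/3)],z)[0].round(1))
for p in ((280,237),(391,228)):f(p,.1432)
for p in ((273,204),(380,196)):f(p,.1512)
print("pile");
for p in ((270,287),(365,275),(278,313),(373,302)):f(p,.008)
```

```text
(280, 237) [516.3 154.5 143.2]
(391, 228) [613.7 153.9 143.2]
(273, 204) [515.9 200.7 151.2]
(380, 196) [612.3 199.8 151.2]
pile
(270, 287) [516.  296.4   8. ]
(365, 275) [615.5 303.1   8. ]
(278, 313) [518.3 246.1   8. ]
(373, 302) [614.4 249.7   8. ]
```

Request:
play_rows(
  moves=[
    [[0, 15, 0, 0, 0, 0, 50], [0, 40, 0, 0, 0, 0, 50], [0, 65, -5, 0, 0, 0, 50], [0, 85, -20, 0, 0, 0, 50], [0, 96, -40, 0, 0, 0, 50], [0, 101, -62, 0, 0, 0, 50], [0, 101, -84, 0, 0, 0, 50], [0, 101, -102, 0, 0, 0, 50], [0, 101, -114, 0, 0, 0, 50], [0, 101, -122, 0, 0, 0, 50], [0, 101, -126, 0, 0, 0, 50], [0, 101, -128, 0, 0, 0, 50], [0, 101, -130, 0, 0, 0, 50], [0, 101, -131, 0, 0, 0, 50], [0, 101, -132, 0, 0, 0, 50], [0, 101, -132, 0, 0, 0, 50]],
  ],
)

```text
time_s: 6.37
eef_pos: [0.5633, 0.2817, 0.0056]
ee_rot: [0.0, -0.02, 1.0, 0.0]
wrist_force: [-0.6, -0.4, -1.8]
width: 0.0536
grasp_force: 63.5
```

Request:
play_rows(
  moves=[
    [[0, 2, -1, 0, 0, 0, 50], [0, 2, -2, 0, 0, 0, 50], [0, 2, -3, 0, 0, 0, 50], [0, 2, -3, 0, 0, 0, 50]],
  ],
)

```text
time_s: 6.7
eef_pos: [0.5636, 0.2843, 0.0038]
ee_rot: [0.001, -0.02, 1.0, 0.001]
wrist_force: [-5.1, -1.8, 18.8]
width: 0.054
grasp_force: 75.3
```

Request:
play_rows(
  moves=[
    [[0, 0, 1, 0, 0, 0, 54], [0, 0, 1, 0, 0, 0, 57], [0, 0, 1, 0, 0, 0, 60], [0, 0, 1, 0, 0, 0, 64], [0, 0, 1, 0, 0, 0, 68], [0, 0, 1, 0, 0, 0, 72], [0, 0, 5, 0, 0, 0, 74], [0, 0, 15, 0, 0, 0, 74], [0, 0, 35, 0, 0, 0, 74], [0, 0, 65, 0, 0, 0, 74], [0, -20, 95, 0, 0, 0, 74], [0, -50, 125, 0, 0, 0, 74], [0, -85, 150, 0, 0, 0, 74], [0, -120, 160, 0, 0, -0.02, 74], [0, -160, 160, 0, 0, -0.05, 70], [0, -200, 160, 0, 0, -0.08, 66], [0, -240, 160, 0, 0, -0.11, 62], [-3, -280, 160, 0, 0, -0.12, 60], [-6, -320, 160, 0, 0, -0.12, 60], [-9, -360, 160, 0, 0, -0.12, 60]],
  ],
)

```text
time_s: 8.37
eef_pos: [0.5537, -0.0783, 0.1635]
ee_rot: [0.001, 0.04, 0.999, -0.0]
wrist_force: [0.9, -0.2, 0.7]
width: 0.0594
grasp_force: 0.0
```

Run:
```python
from h import *
c=eyes.camera("top");cv2.imwrite("pics/top2.png",c["image"]);np.savez("top2.npz",**c);im=c["image"].astype(int)
P=cloud(c)
rect(c,box(c,im[...,1]<100,(185,195,230,255)),.016,"plate on pile")
print(np.median(P[215:235,205:215,2]))
m=(im[...,2]-im[...,0]>35)&(im[...,1]>25)
rect(c,box(c,m,(382,195,414,245)),.044,"block")
cv2.imwrite("pics/m4.png",cv2.resize(c["image"][180:280,180:430],None,fx=3.2,fy=3.2,interpolation=cv2.INTER_CUBIC))
s=observe();print(s["q"],s["eef_pos"],s["ee_rot"])
```

```text
plate on pile 716 mean [559.7 281.6] yaw 3.52 size [101.6  55.5] rect [560.4 281.4] [102.4  55.6] 2.76
0.015069844416386924
block 419 mean [ 548.6 -244. ] yaw -8.9 size [90.9 35.4] rect [ 551.8 -241.4] [38.3 90.2] 86.42
[-0.15021523  0.35431488 -0.01643064  1.19884226 -0.00247719 -0.06647312] [ 0.5531052  -0.08450615  0.16341375] [ 4.66795817e-04  4.18595278e-02  9.99122555e-01 -1.29667488e-03]
```

View pics/m4.png

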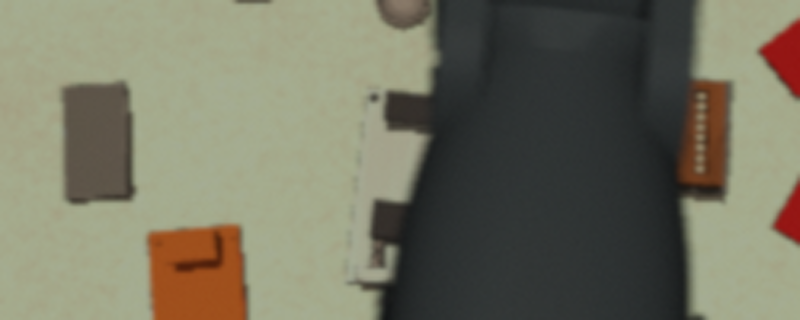

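The plate lies at about (560,281) on the pile at (563,285), with its top at 15 mm, so it is placed within tolerance. Next, the block.

Request:
play_rows(
  moves=[
    [[0, -25, 0, 0, 0, 0.02, 60], [-1, -60, 0, 0, 0, 0.02, 60], [-2, -95, 0, 0, 0, 0.02, 60], [-2, -130, -5, 0, 0, 0.02, 60], [-2, -152, -20, 0, 0, 0.02, 60], [-2, -162, -40, 0, 0, 0.02, 60], [-2, -164, -65, 0, 0, 0.02, 60], [-2, -164, -90, 0, 0, 0.02, 60], [-2, -164, -110, 0, 0, 0.02, 60], [-2, -164, -124, 0, 0, 0.02, 60], [-2, -164, -131, 0, 0, 0.02, 60], [-2, -164, -135, 0, 0, 0.02, 60], [-2, -164, -135, 0, 0, 0.02, 56], [-2, -164, -135, 0, 0, 0.02, 52], [-2, -164, -135, 0, 0, 0.02, 48], [-2, -164, -135, 0, 0, 0.02, 44], [-2, -164, -135, 0, 0, 0.02, 40], [-2, -164, -135, 0, 0, 0.02, 36], [-2, -164, -135, 0, 0, 0.02, 36], [-2, -164, -135, 0, 0, 0.02, 36]],
  ],
)

```text
time_s: 10.08
eef_pos: [0.5527, -0.2406, 0.0284]
ee_rot: [0.001, 0.03, 1.0, -0.0]
wrist_force: [-2.1, 0.7, 10.3]
width: 0.0389
grasp_force: 61.2
```

Request:
play_rows(
  moves=[
    [[0, 0, 3, 0, 0, 0, 36], [0, 0, 8, 0, 0, 0, 36], [0, 0, 16, 0, 0, 0, 36], [0, 0, 30, 0, 0, 0, 36], [0, 0, 50, 0, 0, 0, 36], [0, 5, 70, 0, 0, 0, 36], [0, 15, 88, 0, 0, 0, 36], [0, 35, 98, 0, 0, -0.01, 36], [0, 60, 100, 0, 0, -0.02, 36], [0, 85, 100, 0, 0, -0.03, 36], [0, 110, 100, 0, 0, -0.04, 36], [0, 135, 100, 0, 0, -0.05, 36], [0, 160, 100, 0, 0, -0.06, 36], [0, 185, 100, 0, 0, -0.07, 36], [0, 208, 100, 0, 0, -0.08, 36], [1, 228, 100, 0, 0, -0.08, 36], [1, 242, 100, 0, 0, -0.08, 36], [1, 250, 100, 0, 0, -0.08, 36], [1, 252, 100, 0, 0, -0.08, 36], [1, 252, 100, 0, 0, -0.08, 36]],
  ],
)

```text
time_s: 11.75
eef_pos: [0.5532, 0.0117, 0.1276]
ee_rot: [0.0, 0.07, 0.998, -0.0]
wrist_force: [0.4, -0.7, -0.6]
width: 0.0387
grasp_force: 60.2
```

Request:
play_rows(
  moves=[
    [[0, 0, 0, -0.006, -0.043, 0, 36], [0, 0, 0, -0.012, -0.086, 0, 36], [0, 0, 0, -0.018, -0.13, 0, 36], [0, 0, 0, -0.024, -0.173, 0, 36], [0, 0, 0, -0.03, -0.216, 0, 36], [0, 0, 0, -0.036, -0.259, 0, 36], [0, 0, -5, -0.042, -0.302, 0, 36], [0, 0, -10, -0.049, -0.346, 0, 36], [0, 0, -15, -0.055, -0.389, 0, 36], [0, 0, -20, -0.061, -0.432, 0, 36], [0, 0, -25, -0.061, -0.432, 0, 36], [0, 0, -27, -0.061, -0.432, 0, 36], [0, 0, -27, -0.061, -0.432, 0, 36], [0, 0, -27, -0.061, -0.432, 0, 36]],
  ],
)

```text
time_s: 12.92
eef_pos: [0.5538, 0.0113, 0.1007]
ee_rot: [0.216, 0.068, 0.974, -0.015]
wrist_force: [-0.2, -0.1, -0.2]
width: 0.0388
grasp_force: 60.2
```

Run:
```python
from h import *
s=observe();print(s["q"].round(3),s["eef_pos"],s["ee_rot"].round(4),s["width"],s["grasp_force"],s["wrist_force"])
d=eyes.camera("side");np.savez("side2.npz",**d)
cv2.imwrite("pics/m5.png",cv2.resize(d["image"][110:240,230:350],(720,780)[::1],interpolation=cv2.INTER_CUBIC)[150:750])
```

```text
[ 0.071  0.06  -0.676  0.408 -0.089  0.192] [0.55375851 0.01129588 0.10068739] [ 0.2156  0.0685  0.974  -0.0153] 0.038750414598271145 60.15066862106323 [-0.23390256 -0.12263873 -0.17724122]
```

View pics/m5.png

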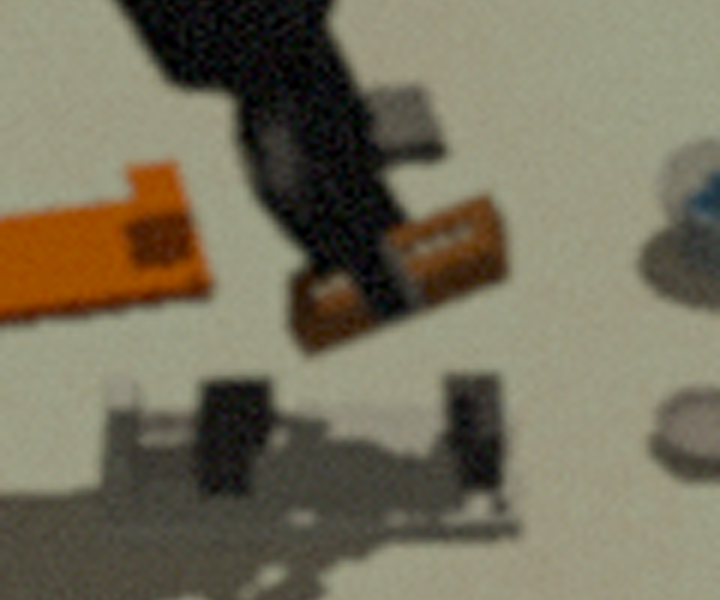

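```bash
cat >> h.py <<'E'
a=np.radians(-8.0);O=np.array([.528,.0156,0]);R=np.array([[np.cos(a),-np.sin(a),0],[np.sin(a),np.cos(a),0],[0,0,1]])
def cr(p): return (R.T@(np.asarray(p)-O))*1000
def side_y(c,uv,y):  # ray meets cradle plane y (mm)
    K=c["intrinsics"];d=R.T@(c["pose"][:3,:3]@np.array([(uv[0]-K[0,2])/K[0,0],-(uv[1]-K[1,2])/K[1,1],-1]));o=R.T@(c["pose"][:3,3]-O)
    return ((o+d*((y/1000-o[1])/d[1]))*1000).round(1)
E
python3 - <<'E'
from h import *
s=dict(np.load("side2.npz"));f=lambda p:(230+p[0]/6,110+(p[1]+150)/6)
for n,p,y in (("blk rear bot",(308,354),-20),("blk front bot",(505,277),-20),("front top",(493,195),-20),("carr lip top",(270,378),-22),("carr bottom",(252,494),-22),("stop lip top",(445,373),-22),("stop bottom R",(500,486),-22)):
    print(n,side_y(s,f(p),y))
print("tcp",cr(observe()["eef_pos"]))
E
```

```text
blk rear bot [-11.5 -20.   81.3]
blk front bot [ 66.4 -20.  116.3]
front top [ 61.4 -20.  154.4]
carr lip top [-26.9 -22.   71.3]
carr bottom [-37.1 -22.   11.5]
stop lip top [ 42.8 -22.   71.6]
stop bottom R [ 65.4 -22.   12. ]
tcp [ 26.19122752  -0.58945432 100.8030898 ]
```

Request:
play_rows(
  moves=[
    [[0, 0.5, -10, 0, 0, 0, 36], [0, 0.5, -25, 0, 0, 0, 36], [0, 0.5, -40, 0, 0, 0, 36], [0, 0.5, -50, 0, 0, 0, 36], [0, 0.5, -57, 0, 0, 0, 36], [0, 0.5, -60, 0, 0, 0, 36], [0, 0.5, -60, 0, 0, 0, 36], [0, 0.5, -60, 0, 0, 0, 36]],
  ],
)

```text
time_s: 13.63
eef_pos: [0.5536, 0.0121, 0.0408]
ee_rot: [0.216, 0.068, 0.974, -0.015]
wrist_force: [-0.2, -0.4, -0.5]
width: 0.0386
grasp_force: 60.2
```

Run:
```python
from h import *
s=observe();print(cr(s["eef_pos"]),s["wrist_force"])
d=eyes.camera("side");np.savez("side3.npz",**d)
cv2.imwrite("pics/m6.png",cv2.resize(d["image"][150:240,240:340],None,fx=6.6,fy=6.6,interpolation=cv2.INTER_CUBIC))
```

```text
[25.78602116  0.12613733 40.80572657] [-0.17511292 -0.37515821 -0.54805187]
```

View pics/m6.png

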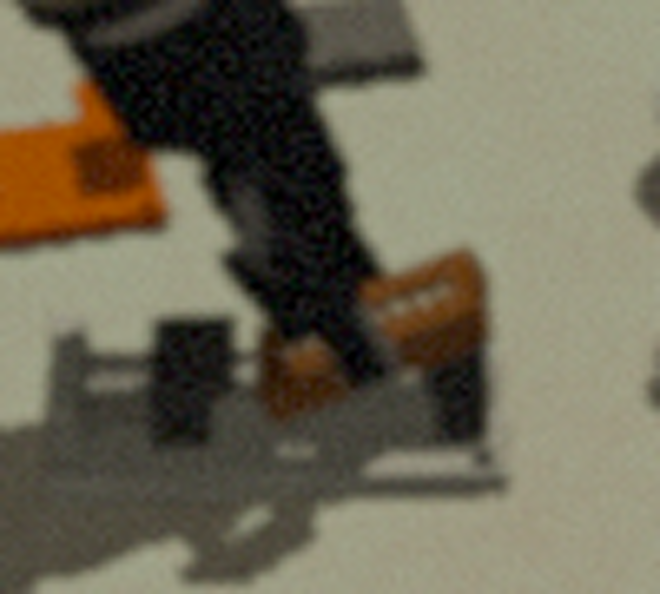

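The block hangs tilted between the lips: its rear bottom corner is at crop (275,415), clear of the carriage lip edge at (232,330), and its front end is above the stop at (460,350). Now I'll slide it in diagonally.

Request:
play_rows(
  moves=[
    [[-2, 0.3, -1, 0, 0, 0, 36], [-4, 0.6, -2, 0, 0, 0, 36], [-6, 0.8, -2.5, 0, 0, 0, 36], [-8, 1.1, -3.2, 0, 0, 0, 36], [-10, 1.4, -4, 0, 0, 0, 36], [-12, 1.7, -4.5, 0, 0, 0, 36], [-14, 2, -5, 0, 0, 0, 36], [-15, 2.1, -5, 0, 0, 0, 36], [-15, 2.1, -5, 0, 0, 0, 36]],
  ],
)

```text
time_s: 14.43
eef_pos: [0.5378, 0.0143, 0.0353]
ee_rot: [0.216, 0.068, 0.974, -0.015]
wrist_force: [-0.5, -0.7, -0.6]
width: 0.0386
grasp_force: 60.2
```

Request:
play_rows(
  moves=[
    [[-1, 0.1, 0, 0, 0, 0, 36], [-2, 0.3, 0, 0, 0, 0, 36], [-3, 0.4, 0, 0, 0, 0, 36], [-4, 0.6, 0, 0, 0, 0, 36], [-4, 0.6, 0, 0, 0, 0, 36]],
  ],
)

```text
time_s: 14.85
eef_pos: [0.5345, 0.0148, 0.0356]
ee_rot: [0.216, 0.068, 0.974, -0.015]
wrist_force: [4.3, -1.9, -1.7]
width: 0.0383
grasp_force: 60.5
```

Request:
play_rows(
  moves=[
    [[-1, 0.1, 0, 0, 0, 0, 36], [-2, 0.3, 0, 0, 0, 0, 36], [-3, 0.4, 0, 0, 0, 0, 36], [-4, 0.6, 0, 0, 0, 0, 36], [-5, 0.7, 0, 0, 0, 0, 36], [-6, 0.8, 0, 0, 0, 0, 36], [-7, 1, 0, 0, 0, 0, 36], [-8, 1.1, 0, 0, 0, 0, 36], [-9, 1.3, 0, 0, 0, 0, 36], [-10, 1.4, 0, 0, 0, 0, 36], [-11, 1.5, 0, 0, 0, 0, 36], [-11, 1.5, 0, 0, 0, 0, 36], [-11, 1.5, 0, 0, 0, 0, 36]],
  ],
)

```text
time_s: 15.93
eef_pos: [0.5244, 0.0162, 0.0362]
ee_rot: [0.217, 0.068, 0.974, -0.015]
wrist_force: [9.9, -3.5, -3.8]
width: 0.0386
grasp_force: 61.0
```

Run:
```python
from h import *
s=observe();print(cr(s["eef_pos"]),s["wrist_force"],R.T@s["wrist_force"],s["wrist_torque"])
d=eyes.camera("side");np.savez("side4.npz",**d)
cv2.imwrite("pics/m7.png",cv2.resize(d["image"][150:240,240:340],None,fx=6.6,fy=6.6,interpolation=cv2.INTER_CUBIC))
```

```text
[-3.69261593  0.10104572 36.15110768] [ 9.90262025 -3.46623846 -3.77179418] [10.28865578 -2.0543269  -3.77179418] [-0.42398317 -1.42934452  0.00951907]
```

View pics/m7.png

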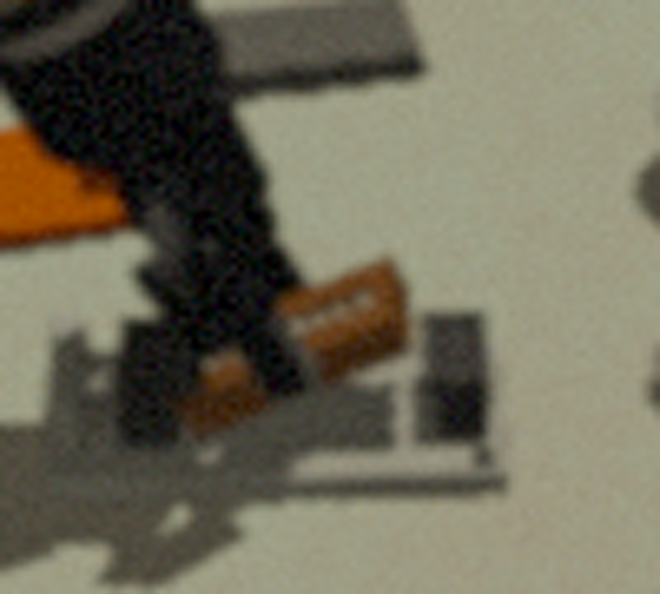

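The carriage is about 12 mm back: its lip edge moved from crop x=232 to 196, and the force agrees. The block's front corner is at (408,345), just inside the stop lip at (420,320). I'll press 2 mm more and start the swing.

Request:
play_rows(
  moves=[
    [[-1, 0.1, 0, 0, 0, 0, 36], [-2, 0.3, 0, 0, 0, 0, 36], [-3, 0.4, 0, 0, 0, 0, 36], [-3, 0.4, 0, 0, 0, 0, 36], [-3, 0.4, -2, 0.006, 0.043, 0, 36], [-2.8, 0.4, -4, 0.012, 0.086, 0, 36], [-2.9, 0.4, -6, 0.018, 0.13, 0, 36], [-3, 0.4, -8, 0.024, 0.173, 0, 36], [-3, 0.4, -8, 0.024, 0.173, 0, 36]],
  ],
)

```text
time_s: 16.73
eef_pos: [0.5232, 0.0165, 0.0285]
ee_rot: [0.131, 0.069, 0.989, -0.009]
wrist_force: [11.9, -2.3, -1.2]
width: 0.0385
grasp_force: 61.8
```

Run:
```python
from h import *
s=observe();print(cr(s["eef_pos"]),R.T@s["wrist_force"],s["wrist_torque"],s["ee_rot"],s["width"])
```

```text
[-4.91037026  0.25260247 28.52804653] [12.0662382  -0.64246379 -1.21028198] [-0.40751148 -2.02656717  0.09252868] [ 0.13083754  0.06944334  0.98892477 -0.00932501] 0.03853570108585324
```

Request:
play_rows(
  moves=[
    [[-0.7, 0.1, 0, 0, 0, 0, 36], [-0.9, 0.1, -2.1, 0.006, 0.043, 0, 36], [-1.1, 0.1, -4.2, 0.012, 0.086, 0, 36], [-1.5, 0.2, -6.3, 0.018, 0.13, 0, 36], [-2, 0.3, -8.5, 0.024, 0.173, 0, 36], [-2, 0.3, -8.5, 0.024, 0.173, 0, 36]],
  ],
)

```text
time_s: 17.23
eef_pos: [0.5214, 0.0168, 0.0197]
ee_rot: [0.044, 0.07, 0.997, -0.003]
wrist_force: [11.0, -3.2, 4.1]
width: 0.0382
grasp_force: 62.7
```

Run:
```python
from h import *
s=observe();print(cr(s["eef_pos"]),R.T@s["wrist_force"],s["wrist_torque"],s["ee_rot"],s["width"])
d=eyes.camera("side");np.savez("side5.npz",**d)
cv2.imwrite("pics/m8.png",cv2.resize(d["image"][150:240,240:340],None,fx=6.6,fy=6.6,interpolation=cv2.INTER_CUBIC))
```

```text
[-6.68706957  0.27350752 19.70358986] [11.38226035 -1.62956462  4.09968515] [-0.55259646 -2.01576373  0.13782493] [ 0.04429333  0.06982399  0.9965696  -0.00342601] 0.03822668617335341
```

View pics/m8.png

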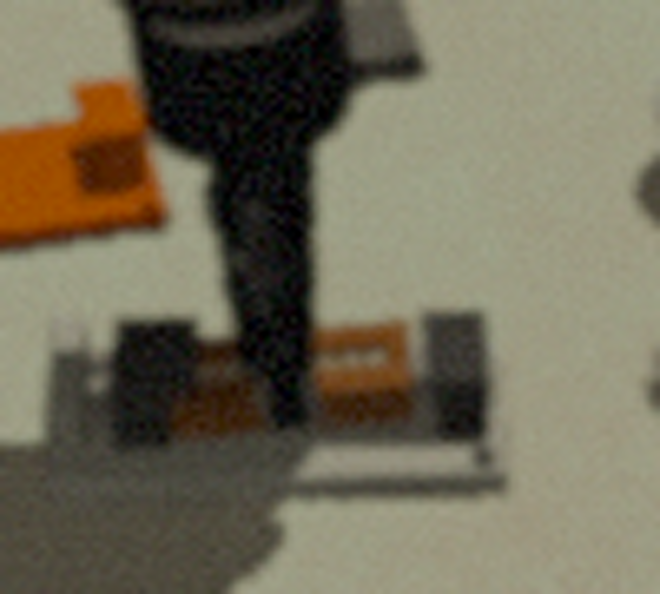

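The block's front end (410,370) has passed inside and below the stop lip (425,320). The block is almost flat, so I'll finish the swing.

Request:
play_rows(
  moves=[
    [[-0.5, 0.1, -1.8, 0.006, 0.043, 0, 36], [-1, 0.1, -3.6, 0.0125, 0.088, 0, 36], [-1, 0.1, -3.8, 0.0125, 0.088, 0, 36], [-1, 0.1, -4, 0.0125, 0.088, 0, 36]],
  ],
)

```text
time_s: 17.62
eef_pos: [0.5201, 0.017, 0.0156]
ee_rot: [0.001, 0.07, 0.998, -0.0]
wrist_force: [13.1, -2.5, 3.5]
width: 0.0384
grasp_force: 62.8
```

Run:
```python
from h import *
s=observe();print(cr(s["eef_pos"]),R.T@s["wrist_force"],s["wrist_torque"],s["ee_rot"],s["width"])
```

```text
[-7.99085721  0.25567416 15.61063509] [13.32645676 -0.61306263  3.50835572] [-0.43615681 -2.38209934  0.21450705] [ 1.10649560e-03  6.98129807e-02  9.97559451e-01 -2.56332362e-04] 0.0384191292920102
```

Request:
play_rows(
  moves=[
    [[1, -0.1, -0.7, 0, 0, 0, 36], [2, -0.3, -1, 0, 0, 0, 36], [3, -0.4, -1, 0, 0, 0, 36], [4, -0.6, -1, 0, 0, 0, 36], [5, -0.7, -1, 0, 0, 0, 36], [6, -0.8, -1, 0, 0, 0, 36], [7, -1, -1, 0, 0, 0, 36], [8, -1.1, -1, 0, 0, 0, 36], [8, -1.1, -1, 0, 0, 0, 36]],
  ],
)

```text
time_s: 18.37
eef_pos: [0.5269, 0.016, 0.0145]
ee_rot: [0.001, 0.07, 0.998, -0.0]
wrist_force: [9.1, -1.5, 2.5]
width: 0.0385
grasp_force: 62.7
```

Run:
```python
from h import *
s=observe();print(cr(s["eef_pos"]),R.T@s["wrist_force"],s["wrist_torque"],s["ee_rot"],s["width"])
```

```text
[-1.12532729  0.29211775 14.53523085] [ 9.17378353 -0.20394536  2.53159044] [-0.21271181 -1.63272076  0.15387738] [ 6.20672222e-04  6.96913200e-02  9.97568393e-01 -1.88497929e-04] 0.03851130333740069
```

Request:
play_rows(
  moves=[
    [[1, -0.1, 0, 0, 0, 0, 36], [2, -0.3, 0, 0, 0, 0, 36], [2.5, -0.3, 0, 0, 0, 0, 36], [2.5, -0.3, 0, 0, 0, 0, 36]],
  ],
)

```text
time_s: 18.7
eef_pos: [0.529, 0.0157, 0.0144]
ee_rot: [0.0, 0.07, 0.998, -0.0]
wrist_force: [5.4, -1.5, 5.3]
width: 0.0384
grasp_force: 62.9
```

Run:
```python
from h import *
s=observe();print(cr(s["eef_pos"]),R.T@s["wrist_force"],s["wrist_torque"],s["width"])
```

```text
[ 0.95452484  0.28456591 14.44600382] [ 5.52770047 -0.75790916  5.25066916] [-0.13138046 -1.29473986  0.09530578] 0.03838173424679921
```

Request:
play_rows(
  moves=[
    [[0, 0, 0, 0, 0, 0, 39], [0, 0, 0, 0, 0, 0, 42], [0, 0, 0, 0, 0, 0, 46], [0, 0, 0, 0, 0, 0, 50], [0, 0, 0, 0, 0, 0, 55], [0, 0, 0, 0, 0, 0, 60], [0, 0, 5, 0, 0, 0, 60], [0, 0, 15, 0, 0, 0, 60], [0, 0, 35, 0, 0, 0, 60], [0, 0, 60, 0, 0, 0, 60], [0, 0, 90, 0, 0, 0, 60], [0, -35, 120, 0, 0, 0, 60], [0, -75, 140, 0, 0, 0, 60], [-20, -115, 150, 0, 0, 0, 60], [-40, -155, 150, 0, 0, 0, 60], [-50, -195, 150, 0, 0, 0, 60], [-60, -235, 150, 0, 0, 0, 60], [-70, -265, 150, 0, 0, 0, 60], [-70, -280, 150, 0, 0, 0, 60], [-70, -280, 150, 0, 0, 0, 60]],
  ],
)

```text
time_s: 20.37
eef_pos: [0.4567, -0.2678, 0.1648]
ee_rot: [-0.001, 0.072, 0.997, -0.001]
wrist_force: [0.4, 0.2, -1.3]
width: 0.06
grasp_force: 0.0
```

Run:
```python
from h import *
c=eyes.camera("top");d=eyes.camera("side");np.savez("t9.npz",**c);np.savez("s9.npz",**d)
im=c["image"].astype(int)
rect(c,box(c,im[...,1]<100,(185,195,230,255)),.016,"plate on pile")
m=(im[...,2]-im[...,0]>35)&(im[...,1]>25)
rect(c,box(c,m,(284,200,330,270)),.03,"block")
rect(c,box(c,(im[...,1]<60)&~m,(284,200,330,224)),.0405,"stop")
rect(c,box(c,(im[...,1]<60)&~m,(284,236,330,260)),.0415,"carr")
P=cloud(c);print(cr((0,0,0)))
a=cv2.resize(c["image"][195:285,280:335],(330,540),interpolation=cv2.INTER_CUBIC);b=cv2.resize(d["image"][165:240,240:330],(456,380),interpolation=cv2.INTER_CUBIC)
o=np.zeros((540,790,3),np.uint8);o[:,:330]=a;o[:380,334:]=b;cv2.imwrite("pics/m9.png",o)
```

```text
plate on pile 725 mean [559.8 281.8] yaw 3.45 size [102.3  55.9] rect [560.4 281.7] [102.5  56. ] 2.9
block 406 mean [531.7  16.4] yaw -8.53 size [73.6 42.3] rect [531.6  16.4] [42.4 73.4] 82.08
stop 122 mean [578.    8.3] yaw 81.87 size [39.1 23.6] rect [578.3   8.1] [39.7 24.1] 82.03
carr 185 mean [475.7  22.4] yaw 75.58 size [40.2 34.1] rect [476.2  22.1] [40.  34.8] 82.1
[-520.69043992  -88.93157918    0.        ]
```

View pics/m9.png

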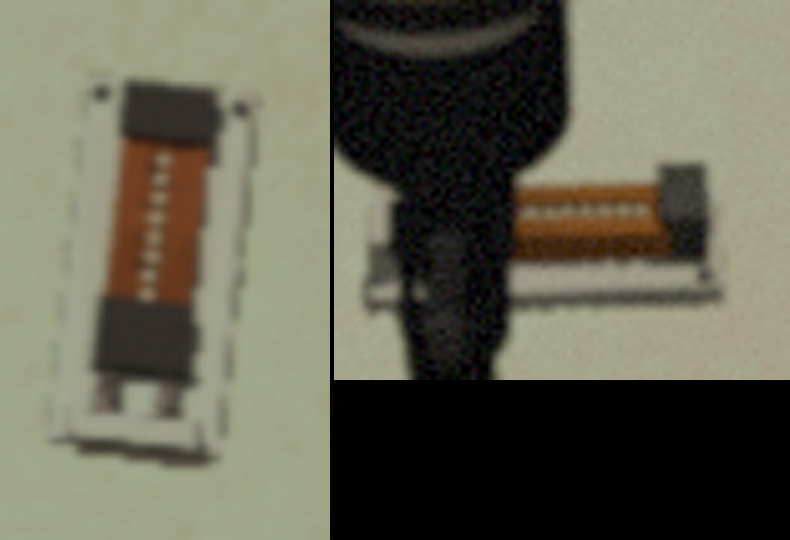

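The block sits flat under both lips. Its visible span is about 73 mm of the expected 75, at yaw -8.5° against the cradle's -8°, and the carriage is about 5 mm back. The spacer is still on the pile. Handing in.

Request:
play_rows(
  moves=[
    [[0, 0, 0, 0, 0, 0, 60], [0, 0, 0, 0, 0, 0, 60], [0, 0, 0, 0, 0, 0, 60], [0, 0, 0, 0, 0, 0, 60]],
  ],
)

```text
time_s: 20.8
eef_pos: [0.4578, -0.2635, 0.1639]
ee_rot: [-0.001, 0.069, 0.998, -0.0]
wrist_force: [0.3, -0.3, 0.2]
width: 0.0602
grasp_force: 0.0
```

```bash
python3 -c "
from rig import manip
print(manip.finish_job())"
```

```text
the job is handed in; nothing more can be done
None
```

I handed the job in at about 21 s: the last images show the spacer on the pile plate, about 3 mm off centre each way, and the block flat under both lips with the carriage about 5 mm back; no verdict was returned.

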